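Pack the splicing kit into its caddy

ROBOT

A 7-joint arm with a two-finger parallel gripper is mounted at the origin on the work surface. World frame = base frame: x ahead of the robot, y to its left, z up, the work surface at z = 0. Lengths are in m, angles in rad, forces in N, time in s.
With the tool pointing down it reaches from about 0.425 to 0.875 m from the base axis. Payload 4.7 kg.
Tool frame: the origin (TCP) lies at the very end of the fingers, on their centre line; the grasp point (between the pads) lies 19 mm behind it; z points along the fingers, y is the direction in which the jaws open and shut (so a half turn about z gives the same grasp; the last joint's range is limited). The gripper opens to 87 mm and grips with 3 to 60 N. Pads are 19 mm wide; open, the fingers measure 117 mm over their backs; the gripper's body (75 mm by 190 mm) begins 51 mm behind the grasp point.
Start: joints at [-1.159, 0.321, -0.07, 1.45, 0.023, 1.371, -0.057], TCP at [0.252, 0.599, 0.197] pointing down, gripper open.
Joint ranges: [-2.86, 2.86], [-0.3, 2.09], [-1.38, 1.24], [0.06, 2.45], [-1.56, 4.7], [0.09, 2.05], [-2.69, 2.69]. Speed limits (rad/s): [2.57, 2.57, 3.14, 3.14, 3.14, 3.14, 3.14].

INTERFACE

Orientations are given as a unit quaternion [x, y, z, w].
In Python, from cell import read_state, cams, ctrl gives the robot as it stands. The module is installed in compiled form; this text tells all that it offers.
- The arm moves only by the tool arm_command, never from a script. Its argument "plan" is a list of rows, each an object with "slide": the shift along the world's x, y, z in units of 60 mm (1.0 is 60 mm), a list of three; "twist": the turn about the world's z in units of 10 degrees (1.0 is 10 degrees); "gripper": the opening, from 0 (shut) to 1 (fully open). A call has 1 to 10 rows; each row shifts and turns the commanded pose from where the row before left it; what a row does not reach is not made up. A row lasts 1/8 s, in which the tool goes at most 62.5 mm and 10.7 degrees, less where a joint would pass 70% of its speed; a pose out of reach is approached as far as the arm can. A call is refused whole if a number of a shift passes 1 or a number of a turn 1, either way. A call with a gripper value outside its range is refused whole. The fingers move at their own pace and stop on an object; "force" is the grip in N (left out, the last holds). Time passes only in rows, so rows that do not move let the fingers close. It gives the time, the measured TCP pose, the force and the opening at its end, in the units of the state.
- read_state(): the state, without advancing time (a new reading comes with each control period).
- cams.capture(name): name is "side" or "top"; returns a dict with "frame" (400x640x3 uint8, blue, green, red), "fx", "fy", "cx", "cy" (pixels), "world_to_cam" (4x4, takes a point from world to camera coordinates). Camera axes: x right, y down, z forward; pixel columns grow to the right and rows downward; lengths in m; the calibration is good to about 2 mm. A picture is of the moment at which its call begins. There is no depth.
- ctrl.job_done(): hands the job in, once; it reports no verdict.
The state is a dict: "time": time; "q": joint angles; "joint_vel": joint speeds; "tau": joint torques, N m; "eef_pos": TCP position; "tcp_rot": TCP orientation; "ft_force": force on the tool from outside, world axes, zero at the start; "ft_torque": the same for the moment, N m; "width": finger opening in m.
Only numpy, scipy, OpenCV 4.12 (cv2) and the standard library are available. Lean on these libraries where they do the work, as an engineer would, in place of code of your own. Each camera call takes 0.05 s, during which the arm holds its last target. There are 200 camera calls.

TASK

Pack the fibre splicing kit: put the cleaver, the square alcohol dispenser, the reel with the open hole and the slim fibre holder into the caddy, each upright and flat on the bottom of the pocket cut to its own outline (wide rectangle, square, circle, narrow rectangle). Set them down rather than dropping them, and leave the two look-alikes, the round white bottle and the closed round tin, standing where they are on the mat.

Things in the scene. Friction and masses are not known exactly. Their poses are not given: they have to be found in the camera images.
- cleaver: Fibre cleaver, belongs to the kit: upright rectangular block, 66 mm (its x) x 46 mm (its y), grey body 30 mm high with a narrower aluminium cover (48 x 36 mm) on it, 42 mm high in all, about 0.3 kg. Origin at the centre of its underside, z up. All stands on a thin black mat, its top 2 mm above the table.
- dispenser: Alcohol dispenser with a SQUARE body, belongs to the kit: white plastic, 50 x 50 mm (x and y along its sides), body 46 mm high, then a cone and round cap of 28 mm, 66 mm high in all, about 0.14 kg. Origin at the centre of its underside, z up.
- reel: Empty reel with an OPEN round hole through it, belongs to the kit: grey plastic ring, outside diameter 56 mm, hole 32 mm, 28 mm high, lying flat, about 0.07 kg. Origin at the centre of its underside, z up along its axis.
- holder: Fibre holder, belongs to the kit: slim aluminium bar 66 mm (its x) x 20 mm (its y), 20 mm high, with a steel clamp cover as wide as the bar (34 mm long, centred 4 mm to -x of the middle) up to 28 mm; about 0.09 kg. Origin at the centre of its underside, z up.
- round_bottle: Look-alike of the dispenser that stays on the mat: white bottle with a ROUND body of 50 mm diameter, 46 mm high, same cone and cap, 66 mm high in all. Origin at the centre of its underside. It and the five other loose things stand at least 90 mm apart, centre to centre; between them lie only blue adapters 9 mm high.
- tin: Look-alike of the reel that stays on the mat: grey round tin, closed on top (no hole), 56 mm diameter, 28 mm high. Origin at the centre of its underside. Nothing on the mat within 0.65 m ahead of the base is higher than 70 mm; tools, a jar, a bottle, a case and the splicer are farther out.
- cleaver_pocket: Fixed light grey square block 96 x 96 x 11 mm in the caddy, origin at the centre of its underside, x and y along its sides. In its top, centred, a dark-floored recess 8 mm deep (floor 3 mm, rim 11 mm above the origin): a wide rectangle 84 mm (x) x 64 mm (y), for the cleaver. The four blocks fill a low black caddy 212 mm square, its rim flush with theirs, 2 x 2, 100 mm apart; their order changes.
- dispenser_pocket: Fixed light grey square block 96 x 96 x 11 mm in the caddy, origin at the centre of its underside, x and y along its sides. In its top, centred, a dark-floored recess 8 mm deep (floor 3 mm, rim 11 mm above the origin): a square 68 x 68 mm, for the square dispenser.
- reel_pocket: Fixed light grey square block 96 x 96 x 11 mm in the caddy, origin at the centre of its underside, x and y along its sides. In its top, centred, a dark-floored recess 8 mm deep (floor 3 mm, rim 11 mm above the origin): a circle of 76 mm diameter, for the reel.
- holder_pocket: Fixed light grey square block 96 x 96 x 11 mm in the caddy, origin at the centre of its underside, x and y along its sides. In its top, centred, a dark-floored recess 8 mm deep (floor 3 mm, rim 11 mm above the origin): a narrow rectangle 84 mm (x) x 38 mm (y), for the fibre holder.
Not all that is in view belongs to the job. Leave any purple, red or turquoise look-alike of the reel alone.

How it is judged:
By the outcome, as a careful person would: the job done as asked, in the order asked, and still so for the second after the job is handed in, with the robot touching nothing.
It also fails if it takes over 104 s, if anything falls off the work surface, if the arm or the gripper's body presses on something with over 40 N, if the wrist force passes 120 N, or if a joint passes its speed limit or range.

## Working session

There is one attempt and no reset: what is moved stays moved. The work goes in short steps, Python scripts to look and compute and a tool call to move; the robot and the scene stay as the last step left them, time stands still between calls to the robot, and variables do not carry over. Pictures are saved under pics/ and viewed, about 12 in all and at most 16, crops included, and the job is handed in when it is done.

Besides the shell and the picture viewer there is one more tool, called after "Emit:" in YAML: its name, and indented under it one key for each argument. arm_command: Moves the arm, as the interface text tells. Its arguments: {"type":"object","properties":{"plan":{"type":"array"},"force":{"type":"number"}},"required":["plan"]}

```bash
mkdir -p pics; cat > h.py <<'E'
import numpy as np, cv2
from cell import read_state, cams, ctrl
def cap(n,save=None):
    c=cams.capture(n)
    if save: cv2.imwrite('pics/'+save,c['frame'])
    return c
def ray(c,px,z):
    "pixel(s) -> world points on plane z"
    px=np.atleast_2d(np.asarray(px,float))
    T=np.asarray(c['world_to_cam']);R=T[:3,:3];o=-R.T@T[:3,3]
    d=np.c_[(px[:,0]-c['cx'])/c['fx'],(px[:,1]-c['cy'])/c['fy'],np.ones(len(px))]@R
    return o+d*((z-o[2])/d[:,2])[:,None]
def proj(c,P):
    T=np.asarray(c['world_to_cam']);p=np.atleast_2d(P)@T[:3,:3].T+T[:3,3]
    return np.c_[p[:,0]/p[:,2]*c['fx']+c['cx'],p[:,1]/p[:,2]*c['fy']+c['cy']]
E
python3 - <<'E'
from h import *
import pickle
for n in('top','side'):
    c=cap(n,n+'0.png');pickle.dump(c,open(n+'0.pkl','wb'))
    T=np.array(c['world_to_cam']);print(n,c['fx'],c['cx'],c['cy'],(-T[:3,:3].T@T[:3,3]).round(3),T[:3,:3].round(2).tolist())
s=read_state();print(s['time'],s['eef_pos'],s['tcp_rot'],s['width'])
E
```

```text
top 361.5604698521246 318.9742980840744 203.48536965652596 [ 0.356 -0.04   0.872] [[0.01, -1.0, -0.01], [-0.98, -0.0, -0.22], [0.22, 0.01, -0.98]]
side 398.5539221417523 319.4891187918991 199.88407813125627 [ 0.173 -0.72   0.909] [[0.9, -0.43, 0.01], [-0.32, -0.67, -0.67], [0.29, 0.6, -0.74]]
0.1 [0.25163818 0.59874026 0.19637196] [ 1.97584452e-01  9.80285504e-01 -8.35601780e-04 -1.30529146e-04] 0.08708220481801827
```

View pics/top0.png

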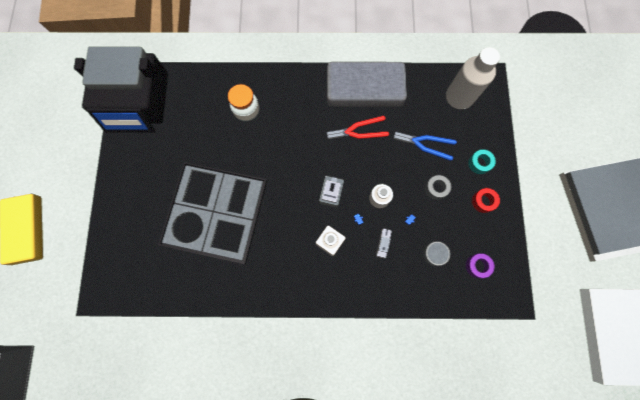

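View pics/side0.png

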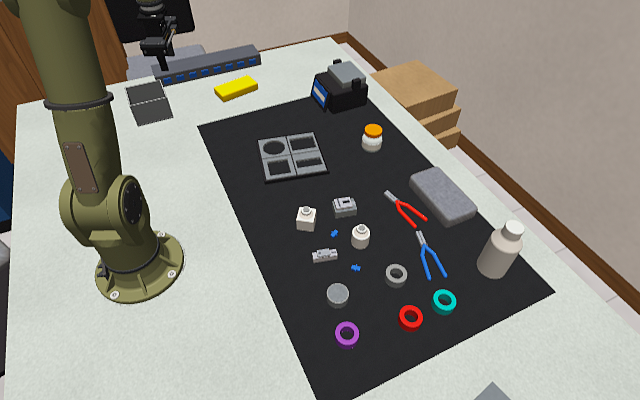

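```bash
python3 - <<'E'
from h import *
import pickle
seeds=dict(cleaver=(332,190,.019),dispenser=(330,240,.028),holder=(385,243,.012),reel=(439,180,.016),bottle=(381,195,.028),tin=(438,253,.016))
t=pickle.load(open('top0.pkl','rb'));s=pickle.load(open('side0.pkl','rb'))
for c,n in((t,'top'),(s,'side')):
    f=c['frame'];g=f.max(2);K=4
    gu=cv2.resize(g,None,fx=K,fy=K,interpolation=cv2.INTER_CUBIC)
    m=(gu>70).astype(np.uint8)
    cs,_=cv2.findContours(m,cv2.RETR_EXTERNAL,cv2.CHAIN_APPROX_NONE)
    for k in cs:
        a=cv2.contourArea(k)/K/K
        if not 100<a<8000: continue
        h=cv2.convexHull(k);M=cv2.moments(h)
        px=(np.array([M['m10'],M['m01']])/M['m00']+.5)/K-.5
        lab='';zz=.016
        for q,(u,v,z) in seeds.items():
            ref=np.array([u,v]) 
            P=ray(t,ref,z)
            if np.hypot(*(proj(c,P)[0]-px))<12: lab=q;zz=z
        if n=='side' and not lab: continue
        w=ray(c,px,zz)[0]
        # world-plane rectangle
        hp=ray(c,(h[:,0]+.5)/K-.5,zz)[:,:2]
        r=cv2.minAreaRect((hp*1000).astype(np.float32))
        print(n,lab,px.round(1),a,w.round(4),np.round(r[1],1),round(r[2],1))
f=t['frame']
a=cv2.resize(f[165:275,300:460],None,fx=5,fy=5,interpolation=cv2.INTER_CUBIC)
b=cv2.resize(f[155:270,155:275],None,fx=5,fy=5,interpolation=cv2.INTER_CUBIC)
cv2.imwrite('pics/a.png',a);cv2.imwrite('pics/b.png',b)
E
```

```text
side tin [337.4 293.2] 382.875 [ 0.4311 -0.302   0.016 ] [59.5 56.3] 63.8
side reel [395.8 274.7] 367.28125 [ 0.5918 -0.3195  0.016 ] [71.  56.4] 61.5
side holder [324.2 254.7] 289.6875 [ 0.4529 -0.1829  0.012 ] [41.6 70.6] 75.9
side bottle [360.1 236.3] 394.96875 [ 0.5636 -0.1802  0.028 ] [89.7 51.3] 57.3
side dispenser [305.8 218.4] 442.34375 [ 0.4545 -0.059   0.028 ] [93.3 58. ] 55.7
side cleaver [344.1 206.7] 406.96875 [ 0.5782 -0.0596  0.019 ] [79.4 70.5] 72.7
```

View pics/a.png

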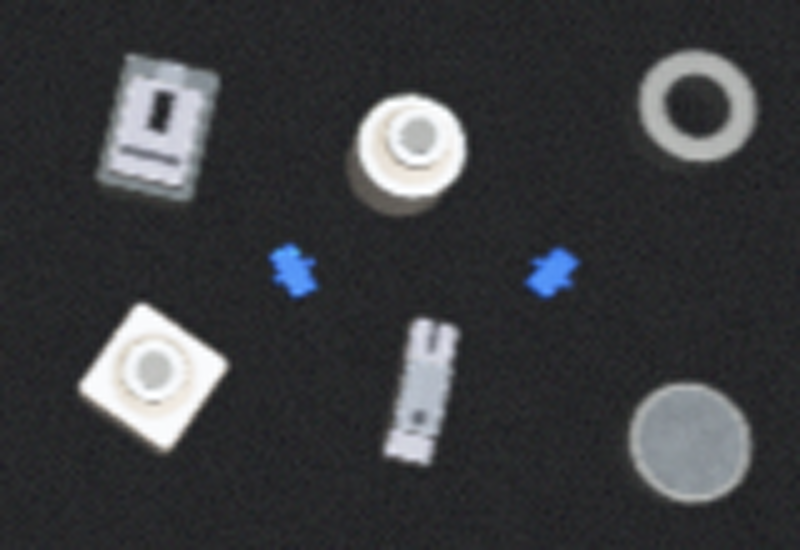

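View pics/b.png

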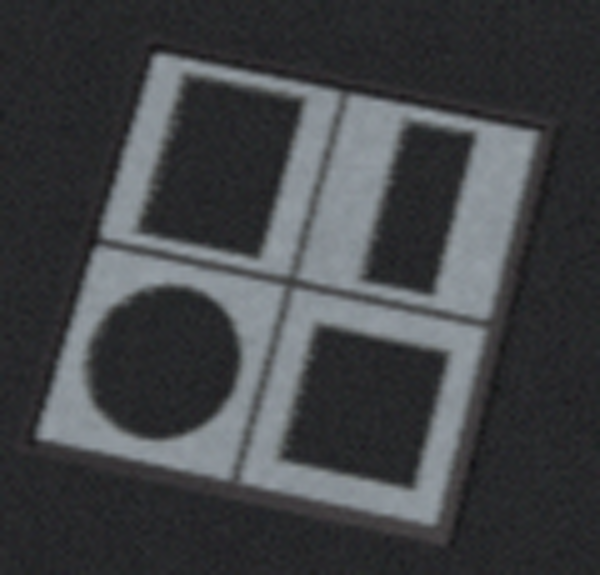

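```bash
cat > m.py <<'E'
from h import *
import pickle
def comps(c,th,lo,hi,K=4,inv=False,roi=None):
    g=cv2.resize(c['frame'].max(2),None,fx=K,fy=K,interpolation=cv2.INTER_CUBIC)
    m=((g<th) if inv else (g>th)).astype(np.uint8)
    cs,_=cv2.findContours(m,cv2.RETR_LIST if not inv else cv2.RETR_EXTERNAL,cv2.CHAIN_APPROX_NONE) if roi is None else cv2.findContours(m,cv2.RETR_LIST,cv2.CHAIN_APPROX_NONE)
    out=[]
    for k in cs:
        if lo<cv2.contourArea(k)/K/K<hi:
            h=cv2.convexHull(k)[:,0].astype(float);M=cv2.moments(cv2.convexHull(k))
            p=(np.array([M['m10'],M['m01']])/M['m00']+.5)/K-.5
            out.append((p,cv2.contourArea(k)/K/K,(h+.5)/K-.5))
    return out
def tri(c1,p1,c2,p2):
    "two-view point"
    a,b=ray(c1,p1,0)[0],ray(c1,p1,.1)[0];c,d=ray(c2,p2,0)[0],ray(c2,p2,.1)[0]
    u,v=b-a,d-c;s,t=np.linalg.lstsq(np.c_[u,-v],c-a,rcond=None)[0]
    return (a+s*u+c+t*v)/2,np.linalg.norm(a+s*u-c-t*v)
def rect(c,h,z):
    r=cv2.minAreaRect((ray(c,h,z)[:,:2]*1000).astype(np.float32));return np.round(r[0],1),np.round(r[1],1),round(r[2],1)
E
python3 - <<'E'
from m import *
t=pickle.load(open('top0.pkl','rb'));s=pickle.load(open('side0.pkl','rb'))
S={'cleaver':(332,190,.019,.032),'dispenser':(330,240,.028,.048),'holder':(385,243,.012,.022),'reel':(439,186,.016,.030),'bottle':(381,195,.028,.048),'tin':(438,253,.016,.03),'caddy':(214,212,.008,.013)}
ss=comps(s,75,60,4000)
for p,a,h in comps(t,75,60,8000):
    for q,(u,v,z,zt) in S.items():
        if np.hypot(*(p-(u,v)))<8:
            w=ray(t,p,z)[0]; 
            pr=proj(s,w)[0];o=[x for x in ss if np.hypot(*(x[0]-pr))<7 and a>150]
            print(q,p.round(1),a,w.round(4),'top rect',*rect(t,h,zt),*[('tri',*[np.round(y,4) for y in tri(t,p,s,x[0])],x[1]) for x in o])
print('pockets')
for p,a,h in comps(t,75,100,2000):
    if 160<p[0]<270 and 160<p[1]<262: print(p.round(1),a,*rect(t,h,.014),[x for x in []])
for p,a,h in comps(s,75,100,2000):
    if 250<p[0]<335 and 125<p[1]<190: print('s',p.round(1),a,*rect(s,h,.014))
E
```

```text
tin [437.5 253.1] 482.09375 [ 0.4276 -0.3128  0.016 ] top rect [ 426.6 -308.4] [56.3 57.9] 0.3 ('tri', array([ 0.4267, -0.3084,  0.0302]), np.float64(0.0008), 378.15625)
holder [383.9 242.9] 295.40625 [ 0.4515 -0.1886  0.012 ] top rect [ 450.7 -187.2] [26.1 69.9] 76.1 ('tri', array([ 0.4506, -0.1873,  0.0194]), np.float64(0.0), 284.5)
dispenser [330.1 240. ] 540.625 [ 0.4558 -0.0603  0.028 ] top rect [453.7 -59.7] [53.9 54.7] 55.2 ('tri', array([ 0.4548, -0.06  ,  0.0293]), np.float64(0.0017), 437.21875)
bottle [381.  195.1] 446.21875 [ 0.5642 -0.1826  0.028 ] top rect [ 559.9 -178.3] [52.9 61.2] 43.0 ('tri', array([ 0.5629, -0.1819,  0.031 ]), np.float64(0.0012), 390.3125)
reel [439.  185.8] 114.25 [ 0.5914 -0.3272  0.016 ] top rect [ 587.6 -322.4] [29.2 29.6] 44.4
cleaver [331.2 190.1] 525.53125 [ 0.5787 -0.0633  0.019 ] top rect [575.8 -63.1] [48.3 68.7] 76.8 ('tri', array([ 0.5767, -0.063 ,  0.024 ]), np.float64(0.0012), 395.75)
reel [439.  185.8] 428.84375 [ 0.5914 -0.3272  0.016 ] top rect [ 587.8 -322.6] [56.7 57.7] 0.2 ('tri', array([ 0.5875, -0.3222,  0.031 ]), np.float64(0.0006), 93.5) ('tri', array([ 0.5877, -0.3224,  0.0305]), np.float64(0.0006), 337.71875)
caddy [212.9 212.6] 6593.0 [0.5238 0.2248 0.008 ] top rect [526.  223.2] [201.5 200.2] 78.1 ('tri', array([0.5243, 0.2237, 0.0106]), np.float64(0.0021), 2349.65625)
pockets
[227.5 235.8] 747.1875 [466.6 184.3] [66.5 67. ] 77.9 []
[187.3 227. ] 719.40625 [487.3 282.1] [74.  72.9] 15.4 []
[238.3 196.1] 462.1875 [564.7 163.6] [36.5 83.3] 78.4 []
[198.9 187.8] 793.9375 [585.2 261.8] [62.7 83.1] 78.2 []
s [278.5 167.2] 266.5625 [467.2 185.6] [64.4 68.9] 77.8
s [308.3 162.2] 160.34375 [565.4 165.2] [34.6 84.5] 77.3
s [273.5 147.4] 224.09375 [488.2 283.6] [71.1 73. ] 69.9
s [302.2 143.1] 250.78125 [585.7 263.1] [59.9 83.8] 78.5
```

Emit:
arm_command:
  plan:
    - {"slide":[0.45,-0.92,-0.1],"twist":0.1,"gripper":1}
    - {"slide":[0.45,-0.92,-0.1],"twist":0.1,"gripper":1}
    - {"slide":[0.45,-0.92,-0.1],"twist":0.1,"gripper":1}
    - {"slide":[0.45,-0.92,-0.1],"twist":0.1,"gripper":1}
    - {"slide":[0.45,-0.92,-0.1],"twist":0.1,"gripper":1}
    - {"slide":[0.45,-0.92,-0.1],"twist":0.1,"gripper":1}
    - {"slide":[0.45,-0.92,-0.1],"twist":0.1,"gripper":1}
    - {"slide":[0.45,-0.92,-0.1],"twist":0.1,"gripper":1}
    - {"slide":[0.45,-0.92,-0.1],"twist":0.1,"gripper":1}
    - {"slide":[0.45,-0.92,-0.1],"twist":0.1,"gripper":1}
  force: 25

```text
time: 1.35
eef_pos: [0.5222, 0.0455, 0.1371]
tcp_rot: [0.111, 0.994, 0.0, 0.0]
ft_force: [1.7, 1.1, -0.2]
width: 0.0872
```

Emit:
arm_command:
  plan:
    - {"slide":[0.3,-0.6,-0.2],"twist":0,"gripper":1}
    - {"slide":[0.3,-0.6,-0.2],"twist":0,"gripper":1}
    - {"slide":[0.3,-0.6,-0.2],"twist":0,"gripper":1}
    - {"slide":[0,0,0],"twist":0,"gripper":1}
    - {"slide":[0,0,0],"twist":0,"gripper":1}

```text
time: 1.98
eef_pos: [0.5754, -0.0601, 0.101]
tcp_rot: [0.111, 0.994, 0.0, -0.001]
ft_force: [-0.1, -0.1, 0.1]
width: 0.0871
```

```bash
python3 - <<'E'
from h import *
c=cap('side');s=read_state();print(s['eef_pos'],s['tcp_rot'],proj(c,s['eef_pos']))
f=c['frame'][140:280,240:440];cv2.imwrite('pics/c1.png',cv2.resize(f,None,fx=4,fy=4,interpolation=2))
E
```

```text
[ 0.57558718 -0.05940297  0.10128366] [ 1.10711482e-01  9.93852468e-01  4.31585569e-04 -2.32277854e-04] [[344.83654561 187.71711601]]
```

View pics/c1.png

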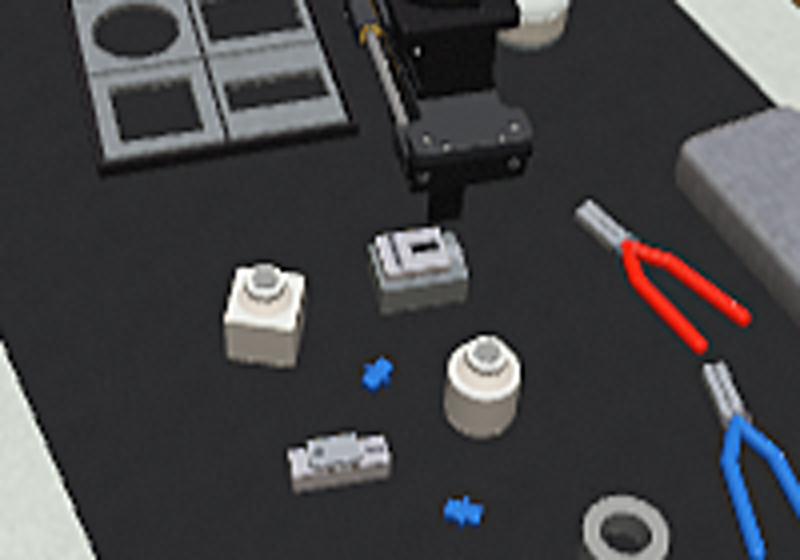

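Emit:
arm_command:
  plan:
    - {"slide":[0,-0.04,-0.5],"twist":0,"gripper":1}
    - {"slide":[0,0,-0.5],"twist":0,"gripper":1}
    - {"slide":[0,0,-0.3],"twist":0,"gripper":1}
    - {"slide":[0,0,-0.18],"twist":0,"gripper":1}
    - {"slide":[0,0,0],"twist":0,"gripper":1}
    - {"slide":[0,0,0],"twist":0,"gripper":0}
    - {"slide":[0,0,0],"twist":0,"gripper":0}
    - {"slide":[0,0,0],"twist":0,"gripper":0}
    - {"slide":[0,0,0],"twist":0,"gripper":0}
    - {"slide":[0,0,0],"twist":0,"gripper":0}
  force: 25

```text
time: 3.28
eef_pos: [0.5759, -0.0632, 0.0127]
tcp_rot: [0.111, 0.994, 0.0, 0.0]
ft_force: [-0.4, -0.2, 0.2]
width: 0.0452
```

Emit:
arm_command:
  plan:
    - {"slide":[0,0,0.3],"twist":0,"gripper":0}
    - {"slide":[0,0,0.5],"twist":0,"gripper":0}
    - {"slide":[0,0.4,0.5],"twist":0,"gripper":0}
    - {"slide":[0.04,0.8,0.3],"twist":0.1,"gripper":0}
    - {"slide":[0.04,0.8,0],"twist":0,"gripper":0}
    - {"slide":[0.04,0.8,0],"twist":0,"gripper":0}
    - {"slide":[0.04,0.8,0],"twist":0,"gripper":0}
    - {"slide":[0,0.8,0],"twist":0,"gripper":0}
    - {"slide":[0,0.7,0],"twist":0,"gripper":0}
    - {"slide":[0,0.33,0],"twist":0,"gripper":0}

```text
time: 4.53
eef_pos: [0.585, 0.266, 0.1096]
tcp_rot: [0.101, 0.995, 0.001, 0.0]
ft_force: [0.5, -0.3, 0.5]
width: 0.0005
```

Emit:
arm_command:
  plan:
    - {"slide":[0,0,-0.4],"twist":0,"gripper":0}
    - {"slide":[0,0,-0.4],"twist":0,"gripper":0}
    - {"slide":[0,0,0],"twist":0,"gripper":0}
    - {"slide":[0,0,0],"twist":0,"gripper":0}

```text
time: 5.03
eef_pos: [0.5864, 0.2619, 0.0619]
tcp_rot: [0.103, 0.995, 0.0, 0.001]
ft_force: [0.2, 0.8, 0.5]
width: 0.0007
```

```bash
python3 - <<'E'
from h import *
s=read_state();print(s['eef_pos'],s['tcp_rot'],s['ft_force'],s['width'])
a=cap('side')['frame'][100:200,230:360];b=cap('top')['frame'][150:280,140:300]
cv2.imwrite('pics/c2.png',np.hstack([cv2.resize(a,(400,400*100//130),interpolation=2)[:300],cv2.resize(b,(400,325),interpolation=2)[:300]]))
E
```

```text
[0.58642684 0.2619344  0.06193231] [1.03310975e-01 9.94648786e-01 2.18641828e-04 7.65934633e-04] [0.17140299 0.79590382 0.5021344 ] 0.0007102197152199894
```

View pics/c2.png

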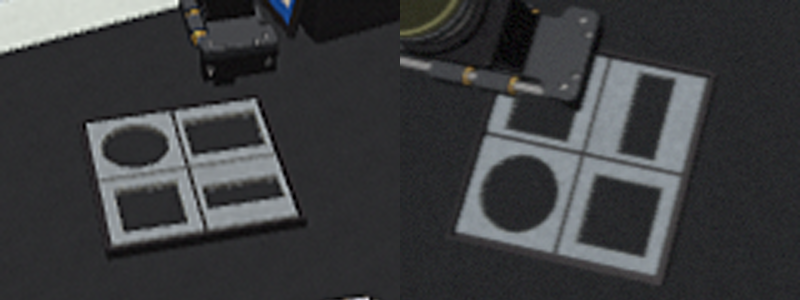

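```bash
python3 - <<'E'
from m import *
t=cap('top');s=cap('side')
pickle.dump(t,open('t1.pkl','wb'))
ss=comps(s,75,60,4000)
for p,a,h in comps(t,75,150,900):
    w=ray(t,p,.03)[0]
    if abs(w[1]+.1)<.3 and .4<w[0]<.65: print(p.round(1),a,w.round(4),*rect(t,h,.032))
f=cv2.resize(s['frame'][140:280,240:440],None,fx=4,fy=4,interpolation=2)
cv2.imwrite('pics/c3.png',f)
E
```

```text
[437.5 253.1] 482.40625 [ 0.4264 -0.3084  0.03  ] [ 426.4 -307.8] [56.1 57.8] 0.3
[383.9 242.8] 295.375 [ 0.4495 -0.1855  0.03  ] [ 449.6 -185.4] [26. 69.] 75.9
[330.1 240. ] 541.875 [ 0.4556 -0.0603  0.03  ] [455.6 -60.1] [55.1 55.8] 55.1
[227.5 235.8] 745.9375 [0.4641 0.1801 0.03  ] [464.3 179.7] [64.9 65.5] 77.9
[381.  195.2] 446.6875 [ 0.5637 -0.1823  0.03  ] [ 563.9 -181.1] [53.9 62.3] 43.1
[238.3 196.1] 460.78125 [0.5599 0.16   0.03  ] [560.3 159.4] [35.5 81.6] 78.2
[331.2 190.1] 526.25 [ 0.5757 -0.063   0.03  ] [575.7 -63.1] [48.3 68.6] 76.8
[439.  185.8] 429.125 [ 0.5876 -0.3225  0.03  ] [ 587.3 -321.7] [56.7 57.3] 44.0
```

View pics/c3.png

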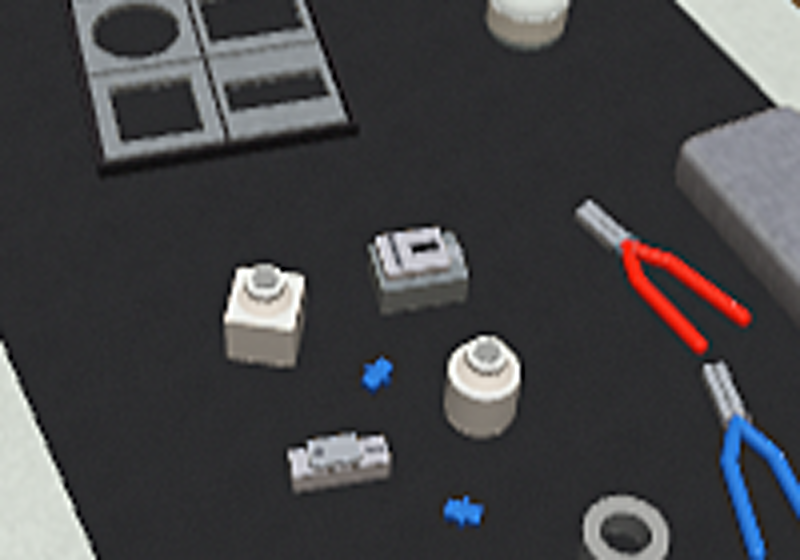

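Emit:
arm_command:
  plan:
    - {"slide":[0,0,0.5],"twist":0,"gripper":1}
    - {"slide":[0,-0.4,0.3],"twist":-0.1,"gripper":1}
    - {"slide":[-0.04,-0.8,0],"twist":0,"gripper":1}
    - {"slide":[-0.04,-0.8,0],"twist":0,"gripper":1}
    - {"slide":[-0.04,-0.8,0],"twist":0,"gripper":1}
    - {"slide":[-0.04,-0.8,0],"twist":0,"gripper":1}
    - {"slide":[0,-0.8,0],"twist":0,"gripper":1}
    - {"slide":[0,-0.7,0],"twist":0,"gripper":1}
    - {"slide":[0,-0.33,0],"twist":0,"gripper":1}
    - {"slide":[0,0,0],"twist":0,"gripper":1}

```text
time: 6.48
eef_pos: [0.5751, -0.0672, 0.1092]
tcp_rot: [0.114, 0.993, -0.0, 0.0]
ft_force: [-0.6, 0.2, 0.3]
width: 0.0852
```

Emit:
arm_command:
  plan:
    - {"slide":[0,0,0],"twist":0,"gripper":1}
    - {"slide":[0,0,-0.5],"twist":0,"gripper":1}
    - {"slide":[0,0,-0.5],"twist":0,"gripper":1}
    - {"slide":[0,0,-0.4],"twist":0,"gripper":1}
    - {"slide":[0,0,-0.22],"twist":0,"gripper":1}
    - {"slide":[0,0,0],"twist":0,"gripper":1}

```text
time: 7.22
eef_pos: [0.5752, -0.0622, 0.0107]
tcp_rot: [0.111, 0.994, 0.0, -0.001]
ft_force: [-0.1, 0.6, -0.8]
width: 0.0871
```

Emit:
arm_command:
  plan:
    - {"slide":[0,0,0],"twist":0,"gripper":0}
    - {"slide":[0,0,0],"twist":0,"gripper":0}
    - {"slide":[0,0,0],"twist":0,"gripper":0}
    - {"slide":[0,0,0],"twist":0,"gripper":0}
    - {"slide":[0,0,0],"twist":0,"gripper":0}
    - {"slide":[0,0,0],"twist":0,"gripper":0}
    - {"slide":[0,0,0],"twist":0,"gripper":0}
    - {"slide":[0,0,0],"twist":0,"gripper":0}
  force: 30

```text
time: 8.22
eef_pos: [0.5759, -0.0628, 0.0114]
tcp_rot: [0.111, 0.994, 0.0, 0.0]
ft_force: [0.2, 0.7, 0.2]
width: 0.0355
```

```bash
python3 - <<'E'
from h import *
s=read_state();print(s['eef_pos'],s['tcp_rot'],s['ft_force'],s['width'])
a=cap('side')['frame'][160:240,290:400];b=cap('top')['frame'][150:250,270:390]
cv2.imwrite('pics/c4.png',np.hstack([cv2.resize(a,(400,291),interpolation=2),cv2.resize(b,(400,333),interpolation=2)[:291]]))
E
```

```text
[ 0.5758784  -0.06283559  0.01140213] [1.11285036e-01 9.93788511e-01 1.90308956e-04 2.25858584e-05] [0.23354997 0.74274233 0.21611973] 0.035459556502604475
```

View pics/c4.png

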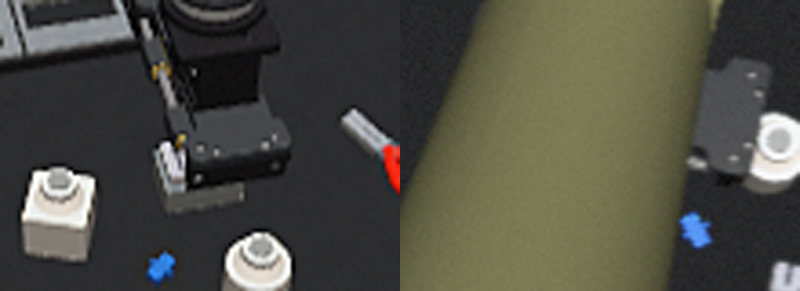

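```bash
python3 - <<'E'
from h import *
import pickle
s=pickle.load(open('side0.pkl','rb'))
e=np.array([.5756,-.0594,.1013]);d=np.array([np.cos(np.radians(77.2)),np.sin(np.radians(77.2)),0])
for off in(-.0585,-.0435,.0435,.0585):
  for dz in(0,.02,.03): print(off,dz,((proj(s,e+off*d+[0,0,dz])[0]-[240,140])*4).round())
E
python3 - <<'E'
import cv2
f=cv2.imread('pics/c1.png')[120:260,330:560]
cv2.imwrite('pics/c5.png',cv2.resize(f,None,fx=3,fy=3)*2)
g=f[:,:].max(2)
for r in range(50,115,5): print(r+120,g[r,80:150:4])
E
```

```text
-0.0585 0 [442. 252.]
-0.0585 0.02 [444. 232.]
-0.0585 0.03 [445. 222.]
-0.0435 0 [436. 236.]
-0.0435 0.02 [438. 216.]
-0.0435 0.03 [439. 206.]
0.0435 0 [403. 148.]
0.0435 0.02 [405. 128.]
0.0435 0.03 [406. 118.]
0.0585 0 [398. 134.]
0.0585 0.02 [399. 114.]
0.0585 0.03 [400. 103.]
170 [11 12 17 16 18 18 15 16 16 18 16 16 18 18 15 16 20 17]
175 [ 7 17 42 50 77 31 12 17 17 17 15 20 16 17 19 20 17 18]
180 [22 14 38 59 56 16 15 19 19 17 19 16 17 17 14  9  9 15]
185 [28 13 16 19 14 17 18 17 19 16 15 18 15 16 27 39 39 39]
190 [24 10 17 15 25 14 17 17 17 17 16 14 13 15 44 53 49 49]
195 [47 41 48 47 49 18 14 13 14 14 15 14 13 24 51 47 47 47]
200 [49 49 49 49 49 14 13 14 16 13 15 15 11 25 50 45 45 46]
205 [47 48 47 49 48  8 16 16 11 16 20 15 13 26 51 47 46 44]
210 [47 46 47 49 46  6 13 15 17 18 12 15 14 36 50 44 46 47]
215 [46 45 47 49 39  7 13 14 13 12 14 16 18 40 48 46 46 48]
220 [46 46 45 48 38 13 13 13 26 30 31 32 38 42 48 48 46 46]
225 [34 26 24 17 12  8 52 55 34 44 44 45 46 47 45 47 47 48]
230 [120 122 134 184 224 208 215 213  10  60  61  40  43  48  47  46  44  47]
```

```bash
python3 - <<'E'
from h import *
import pickle
s=pickle.load(open('side0.pkl','rb'))
e=np.array([.5864,.2619,.0619]);d=np.array([np.cos(np.radians(78.2)),np.sin(np.radians(78.2)),0])
for off in(-.015,0,.015):
  for dz in(0,.02,.03): print(off,dz,((proj(s,e+off*d+[0,0,dz])[0]-[230,100])*400/130).round())
f=cv2.imread('pics/c2.png')[30:95,180:300].max(2)
for r in range(0,65,3): print(r+30,f[r,::6])
E
```

```text
-0.015 0 [225. 107.]
-0.015 0.02 [225.  93.]
-0.015 0.03 [224.  85.]
0 0 [222.  99.]
0 0.02 [222.  84.]
0 0.03 [221.  77.]
0.015 0 [219.  90.]
0.015 0.02 [219.  76.]
0.015 0.03 [219.  68.]
30 [ 47  34  51 104  65  76  73  74  74  73  74  75  73  76  72  81  42  42
  25  24]
33 [ 48  46  51 202 136  74  73  75  74  73  74  74  75  76  71  77  49  48
  21  21]
36 [ 47  49 102 142  91  73  74  75  73  75  74  73  73  76  86  75  60  48
  26  23]
39 [46 47 79 95 74 78 74 75 73 74 74 75 64 88 84 76 63 47 42 38]
42 [47 48 35 77 74 97 72 73 77 76 79 76 56 95 70 63 45 48 47 47]
45 [47 47 37 40 77 99 78 71 71 69 78 63 45 54 43 39 29 50 46 47]
48 [46 47 48 30 73 78 79 73 47 44 48 38 35 23 27 27 27 50 46 46]
51 [47 47 48 46 48 43 51 48 30 30 25 26 31 28 23 21 19 51 46 45]
54 [46 46 46 51 29 31 28 28 30 29 24 25 19 19 15 16 19 51 46 46]
57 [47 45 48 52 26 34 25 26 24 20 18 18 14 16 14 34 30 49 46 46]
60 [47 46 46 49 16 20 19 18 18 14 16 16 17 20 23 54 31 47 45 46]
63 [47 47 46 50 12 15 15 13 17 15 15 18 17 17 31 41 31 47 46 47]
66 [46 46 47 49 12 44 16 18 14 18 16 17 17 18 21 18 31 49 49 47]
69 [47 47 44 49 11 71 16 20 17 16 17 18 15 17 13 11 33 48 47 48]
72 [ 45  46  44  49  11 113  14  19  17  18  17  16  13  15  29  36  46  48
  46  48]
75 [43 46 47 48 13 75 15 18 20 14 25 25 44 41 45 46 48 49 46 48]
78 [45 48 46 46 13 11 17 15 17 22 45 45 49 49 47 48 44 48 47 46]
81 [48 43 47 46 30 43 17 13 12 28 51 46 48 48 46 48 44 45 45 45]
84 [47 47 46 48 46 53 12 28 30 39 46 47 47 47 46 46 47 45 46 46]
87 [47 49 47 48 47 49 41 42 46 46 46 44 47 47 48 45 46 46 46 45]
90 [48 48 46 46 47 47 49 48 49 47 44 45 45 45 47 45 46 46 45 47]
93 [46 47 47 47 45 44 47 48 47 46 45 43 46 46 46 47 46 47 46 47]
```

Emit:
arm_command:
  plan:
    - {"slide":[0,0,0],"twist":0,"gripper":1}
    - {"slide":[0,0,0],"twist":0,"gripper":1}
    - {"slide":[0,0,0],"twist":0,"gripper":1}
    - {"slide":[0,0,0],"twist":0,"gripper":1}
    - {"slide":[0,0,0],"twist":0,"gripper":1}
    - {"slide":[0,0,-0.15],"twist":0,"gripper":1}
    - {"slide":[0,0,-0.1],"twist":0,"gripper":1}
    - {"slide":[0,0,-0.1],"twist":0,"gripper":1}
    - {"slide":[0,0,0],"twist":0,"gripper":1}

```text
time: 9.45
eef_pos: [0.5752, -0.0632, -0.0104]
tcp_rot: [0.111, 0.994, -0.0, -0.001]
ft_force: [0.2, 0.3, 0.4]
width: 0.087
```

Emit:
arm_command:
  plan:
    - {"slide":[0,0,-0.1],"twist":0,"gripper":1}
    - {"slide":[0,0,-0.03],"twist":0,"gripper":1}
    - {"slide":[0,0,0],"twist":0,"gripper":1}

```text
time: 9.82
eef_pos: [0.5757, -0.0631, -0.0176]
tcp_rot: [0.111, 0.994, -0.0, -0.0]
ft_force: [0.2, -0.7, -0.3]
width: 0.0872
```

Emit:
arm_command:
  plan:
    - {"slide":[0,0,0],"twist":0,"gripper":0}
    - {"slide":[0,0,0],"twist":0,"gripper":0}
    - {"slide":[0,0,0],"twist":0,"gripper":0}
    - {"slide":[0,0,0],"twist":0,"gripper":0}
    - {"slide":[0,0,0],"twist":0,"gripper":0}
    - {"slide":[0,0,0],"twist":0,"gripper":0}
    - {"slide":[0,0,0],"twist":0,"gripper":0}
    - {"slide":[0,0,0],"twist":0,"gripper":0}
  force: 30

```text
time: 10.82
eef_pos: [0.5759, -0.0631, -0.0174]
tcp_rot: [0.111, 0.994, 0.0, 0.0]
ft_force: [0.3, -0.4, 0.5]
width: 0.0457
```

Emit:
arm_command:
  plan:
    - {"slide":[0,0,0.3],"twist":0,"gripper":0}
    - {"slide":[0,0,0.5],"twist":0,"gripper":0}
    - {"slide":[0,0,0.5],"twist":0,"gripper":0}
    - {"slide":[0,0,0],"twist":0,"gripper":0}
    - {"slide":[0,0,0],"twist":0,"gripper":0}

```text
time: 11.45
eef_pos: [0.5751, -0.063, 0.06]
tcp_rot: [0.111, 0.994, 0.0, -0.001]
ft_force: [-1.1, -0.1, -3.4]
width: 0.046
```

Emit:
arm_command:
  plan:
    - {"slide":[0,0.33,0],"twist":0,"gripper":0}
    - {"slide":[0.04,0.7,0],"twist":0.1,"gripper":0}
    - {"slide":[0.04,0.8,0],"twist":0,"gripper":0}
    - {"slide":[0.04,0.8,0],"twist":0,"gripper":0}
    - {"slide":[0.04,0.8,0],"twist":0,"gripper":0}
    - {"slide":[0,0.8,0],"twist":0,"gripper":0}
    - {"slide":[0,0.7,0],"twist":0,"gripper":0}
    - {"slide":[0,0.5,0],"twist":0,"gripper":0}
    - {"slide":[0,0,0],"twist":0,"gripper":0}
    - {"slide":[0,0,0],"twist":0,"gripper":0}

```text
time: 12.7
eef_pos: [0.5847, 0.2612, 0.059]
tcp_rot: [0.103, 0.995, -0.001, -0.001]
ft_force: [-0.2, -0.6, -3.1]
width: 0.0456
```

```bash
python3 - <<'E'
from h import *
s=read_state();print(s['eef_pos'],s['tcp_rot'],s['ft_force'],s['width'])
c=cap('side','s2.png')
a=c['frame'][90:200,230:360]
cv2.imwrite('pics/c6.png',cv2.resize(a,None,fx=6,fy=5,interpolation=2))
E
```

```text
[0.58469389 0.2612062  0.0590161 ] [ 1.02934399e-01  9.94686949e-01 -1.25343046e-03 -9.01383347e-04] [-0.20468104 -0.64773014 -3.07742119] 0.04562205386199539
```

View pics/c6.png

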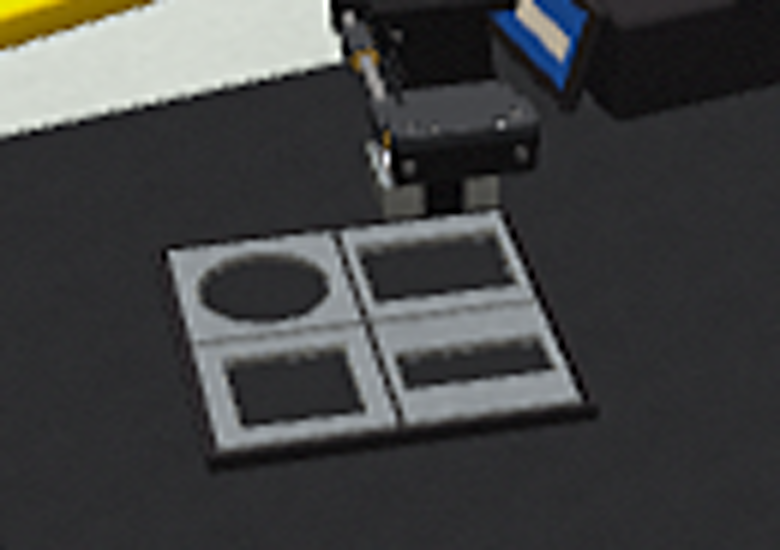

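Emit:
arm_command:
  plan:
    - {"slide":[0,0.02,-0.3],"twist":0,"gripper":0}
    - {"slide":[0,0,-0.4],"twist":0,"gripper":0}
    - {"slide":[0,0,-0.2],"twist":0,"gripper":0}
    - {"slide":[0,0,-0.1],"twist":0,"gripper":0}
    - {"slide":[0,0,-0.08],"twist":0,"gripper":0}
    - {"slide":[0,0,0],"twist":0,"gripper":0}
    - {"slide":[0,0,0],"twist":0,"gripper":0}

```text
time: 13.62
eef_pos: [0.5859, 0.2641, -0.0035]
tcp_rot: [0.103, 0.995, 0.0, 0.001]
ft_force: [-0.3, -1.0, -1.9]
width: 0.0459
```

Emit:
arm_command:
  plan:
    - {"slide":[0,0,-0.03],"twist":0,"gripper":0}
    - {"slide":[0,0,0],"twist":0,"gripper":0}

```text
time: 13.88
eef_pos: [0.5854, 0.2639, -0.006]
tcp_rot: [0.103, 0.995, 0.0, 0.0]
ft_force: [0.5, -0.7, -2.8]
width: 0.046
```

Emit:
arm_command:
  plan:
    - {"slide":[0,0,-0.03],"twist":0,"gripper":0}
    - {"slide":[0,0,0],"twist":0,"gripper":0}

```text
time: 14.12
eef_pos: [0.5853, 0.2638, -0.008]
tcp_rot: [0.103, 0.995, -0.0, -0.0]
ft_force: [-0.1, 0.3, -1.6]
width: 0.0459
```

Emit:
arm_command:
  plan:
    - {"slide":[0,0,-0.02],"twist":0,"gripper":0}
    - {"slide":[0,0,0],"twist":0,"gripper":0}

```text
time: 14.38
eef_pos: [0.5854, 0.2639, -0.0091]
tcp_rot: [0.103, 0.995, 0.0, 0.0]
ft_force: [-0.6, 0.7, -2.9]
width: 0.0461
```

Emit:
arm_command:
  plan:
    - {"slide":[0,0,-0.02],"twist":0,"gripper":0}
    - {"slide":[0,0,0],"twist":0,"gripper":0}

```text
time: 14.62
eef_pos: [0.5856, 0.264, -0.0095]
tcp_rot: [0.103, 0.995, 0.0, 0.0]
ft_force: [-1.3, -0.4, 2.3]
width: 0.0456
```

Emit:
arm_command:
  plan:
    - {"slide":[0,0,-0.02],"twist":0,"gripper":0}
    - {"slide":[0,0,0],"twist":0,"gripper":0}

```text
time: 14.88
eef_pos: [0.5858, 0.2629, -0.0113]
tcp_rot: [0.103, 0.995, -0.0, 0.0]
ft_force: [-1.0, -3.0, 0.9]
width: 0.0459
```

Emit:
arm_command:
  plan:
    - {"slide":[0,0,-0.02],"twist":0,"gripper":0}
    - {"slide":[0,0,0],"twist":0,"gripper":0}

```text
time: 15.12
eef_pos: [0.5858, 0.2629, -0.0114]
tcp_rot: [0.103, 0.995, -0.0, 0.0]
ft_force: [-4.9, -4.0, 9.9]
width: 0.0459
```

```bash
python3 - <<'E'
from h import *
s=read_state();print(s['eef_pos'],s['tcp_rot'],s['ft_force'],s['ft_torque'],s['width'])
a=cap('side')['frame'][105:185,250:350];b=cap('top')['frame'][150:270,150:270]
cv2.imwrite('pics/c7.png',np.hstack([cv2.resize(a,(500,400),interpolation=2),cv2.resize(b,(300,300),interpolation=2,).repeat(1,0)[list(range(300))+[299]*100]]))
E
```

```text
[ 0.58578223  0.26285568 -0.01139751] [ 1.03032598e-01  9.94677926e-01 -3.22102574e-04  5.70275907e-05] [-4.94609521 -3.9732916   9.92799507] [-0.7731193   0.81443157  0.03112929] 0.045874774905942724
```

View pics/c7.png

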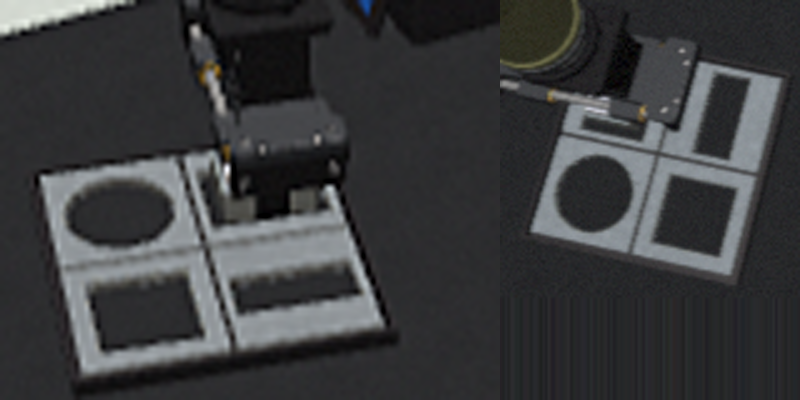

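Emit:
arm_command:
  plan:
    - {"slide":[0,0,0.02],"twist":0,"gripper":1}
    - {"slide":[0,0,0],"twist":0,"gripper":1}
    - {"slide":[0,0,0],"twist":0,"gripper":1}
    - {"slide":[0,0,0],"twist":0,"gripper":1}
    - {"slide":[0,0,0.3],"twist":0,"gripper":1}
    - {"slide":[0,0,0.5],"twist":0,"gripper":1}
    - {"slide":[0,0,0.5],"twist":0,"gripper":1}
    - {"slide":[0,0,0.4],"twist":0,"gripper":1}

```text
time: 16.23
eef_pos: [0.586, 0.2662, 0.0936]
tcp_rot: [0.102, 0.995, 0.002, 0.001]
ft_force: [0.1, -0.5, 0.6]
width: 0.0859
```

Emit:
arm_command:
  plan:
    - {"slide":[-0.25,-0.6,0],"twist":-0.3,"gripper":1}
    - {"slide":[-0.3,-0.7,0],"twist":-0.3,"gripper":1}
    - {"slide":[-0.3,-0.7,0],"twist":-0.3,"gripper":1}
    - {"slide":[-0.3,-0.7,0],"twist":-0.3,"gripper":1}
    - {"slide":[-0.3,-0.7,0],"twist":-0.3,"gripper":1}
    - {"slide":[-0.3,-0.7,0],"twist":-0.3,"gripper":1}
    - {"slide":[-0.25,-0.7,0],"twist":-0.3,"gripper":1}
    - {"slide":[-0.2,-0.6,0],"twist":-0.2,"gripper":1}
    - {"slide":[0,0,0],"twist":0,"gripper":1}
    - {"slide":[0,0,0],"twist":0,"gripper":1}

```text
time: 17.48
eef_pos: [0.4543, -0.0592, 0.0911]
tcp_rot: [0.299, 0.954, 0.001, 0.001]
ft_force: [-0.2, -0.5, -0.5]
width: 0.0872
```

```bash
cat > look.py <<'E'
from m import *
s=read_state();q=s['tcp_rot']
print('t',s['time'],s['eef_pos'].round(4) if hasattr(s['eef_pos'],'round') else s['eef_pos'],'jaw',round(90-2*np.degrees(np.arctan2(q[0],q[1])),1),s['width'])
t=cap('top');sd=cap('side')
for n,c in(('top',t),('side',sd)):
    for p,a,h in comps(c,75,90,1200):
        w=ray(c,p,.03)[0]
        if -.36<w[1]<.36 and .4<w[0]<.68: print(n,p.round(1),a,w.round(4),*rect(c,h,.03))
E
python3 look.py; python3 -c "
from h import *
cv2.imwrite('pics/c8.png',cv2.resize(cap('side')['frame'][110:280,230:420],None,fx=4,fy=3.5,interpolation=2))"
```

```text
t 17.475 [ 0.4543 -0.0592  0.0911] jaw 55.3 0.08724097359222406
top [437.5 253.1] 482.34375 [ 0.4264 -0.3084  0.03  ] [ 426.6 -308.5] [56.3 57.9] 0.3
top [227.5 235.8] 746.75 [0.4641 0.1801 0.03  ] [464.5 180.1] [65.2 65.7] 78.0
top [187.3 227. ] 717.75 [0.4846 0.2762 0.03  ] [484.9 276.1] [72.6 71.6] 15.4
top [439.  185.8] 114.15625 [ 0.5876 -0.3225  0.03  ] [ 587.7 -322.7] [29.7 29.1] 42.2
top [238.3 196.1] 461.65625 [0.56 0.16 0.03] [560.9 159.9] [35.6 81.9] 78.3
top [439.  185.8] 428.40625 [ 0.5875 -0.3225  0.03  ] [ 587.8 -322.6] [56.7 57.7] 0.2
top [201.  191.5] 285.3125 [0.5709 0.2505 0.03  ] [580.8 256.2] [61.4 81.1] 78.1
side [337.4 293.1] 378.3125 [ 0.4272 -0.3084  0.03  ] [ 427.4 -307.9] [58.  55.2] 61.7
side [396.  273.1] 93.4375 [ 0.5883 -0.3218  0.03  ] [ 588.2 -321.2] [30.3 30.6] 10.6
side [396.  273.2] 337.78125 [ 0.5882 -0.3222  0.03  ] [ 588.2 -321.9] [59.4 55.1] 53.4
side [324.2 254.7] 284.5 [ 0.4473 -0.1936  0.03  ] [ 448.2 -192.8] [40. 69.] 76.0
side [360.1 236.3] 390.21875 [ 0.5627 -0.1813  0.03  ] [ 564.1 -179.8] [88.7 51. ] 57.5
side [306. 219.] 393.0625 [ 0.4535 -0.0626  0.03  ] [454.9 -58.2] [93.  57.7] 55.7
side [318.9 171.7] 141.125 [0.5697 0.0954 0.03  ] [571.3  94.1] [165.4  37.2] 50.7
side [273.5 147.4] 223.96875 [0.4819 0.2652 0.03  ] [482.6 265.7] [69.8 71.7] 69.9
side [285.  152.5] 897.21875 [0.5071 0.2248 0.03  ] [533.6 214.2] [215.1 219.3] 78.0
```

View pics/c8.png

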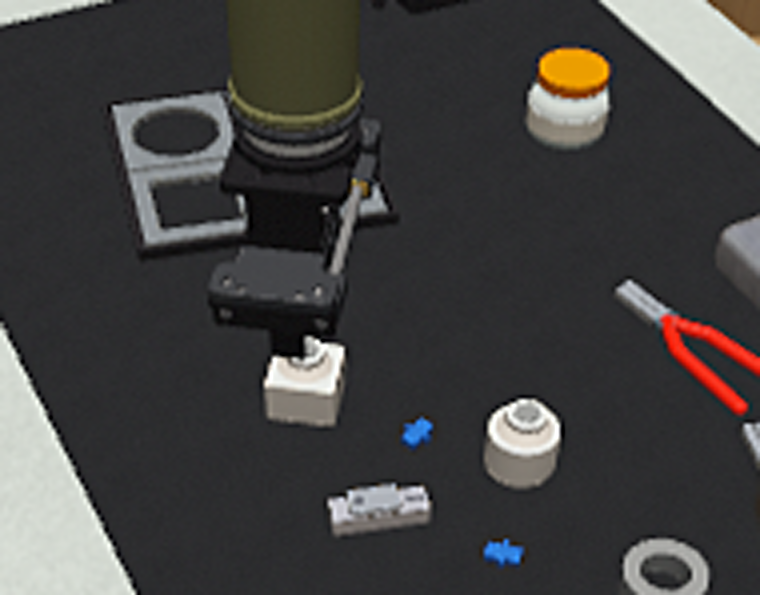

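Emit:
arm_command:
  plan:
    - {"slide":[0,0,-0.4],"twist":0,"gripper":1}
    - {"slide":[0,0,-0.5],"twist":0,"gripper":1}
    - {"slide":[0,0,-0.4],"twist":0,"gripper":1}
    - {"slide":[0,0,-0.25],"twist":0,"gripper":1}
    - {"slide":[0,0,-0.17],"twist":0,"gripper":1}
    - {"slide":[0,0,0],"twist":0,"gripper":1}
    - {"slide":[0,0,0],"twist":0,"gripper":1}
  force: 20

```text
time: 18.5
eef_pos: [0.4542, -0.0602, -0.012]
tcp_rot: [0.299, 0.954, 0.0, 0.001]
ft_force: [-0.0, -0.0, -0.7]
width: 0.087
```

Emit:
arm_command:
  plan:
    - {"slide":[0,0,0],"twist":0,"gripper":0}
    - {"slide":[0,0,0],"twist":0,"gripper":0}
    - {"slide":[0,0,0],"twist":0,"gripper":0}
    - {"slide":[0,0,0],"twist":0,"gripper":0}
    - {"slide":[0,0,0],"twist":0,"gripper":0}
    - {"slide":[0,0,0],"twist":0,"gripper":0}
    - {"slide":[0,0,0],"twist":0,"gripper":0}
    - {"slide":[0,0,0],"twist":0,"gripper":0}

```text
time: 19.5
eef_pos: [0.4535, -0.06, -0.0126]
tcp_rot: [0.299, 0.954, 0.0, 0.0]
ft_force: [-0.3, 0.9, 0.9]
width: 0.0497
```

Emit:
arm_command:
  plan:
    - {"slide":[0,0,0.3],"twist":0,"gripper":0}
    - {"slide":[0,0,0.5],"twist":0,"gripper":0}
    - {"slide":[0,0,0.5],"twist":0,"gripper":0}
    - {"slide":[0,0,0],"twist":0,"gripper":0}
    - {"slide":[0,0,0],"twist":0,"gripper":0}

```text
time: 20.12
eef_pos: [0.4526, -0.0601, 0.0645]
tcp_rot: [0.299, 0.954, -0.0, -0.001]
ft_force: [-0.8, 0.3, -0.9]
width: 0.05
```

Emit:
arm_command:
  plan:
    - {"slide":[0.03,0.3,0],"twist":0.28,"gripper":0}
    - {"slide":[0.04,0.6,0],"twist":0.4,"gripper":0}
    - {"slide":[0.04,0.7,0],"twist":0.4,"gripper":0}
    - {"slide":[0.04,0.7,0],"twist":0.4,"gripper":0}
    - {"slide":[0.04,0.7,0],"twist":0.4,"gripper":0}
    - {"slide":[0.04,0.6,0],"twist":0.4,"gripper":0}
    - {"slide":[0,0.48,0],"twist":0,"gripper":0}
    - {"slide":[0,0,0],"twist":0,"gripper":0}
    - {"slide":[0,0,0],"twist":0,"gripper":0}

```text
time: 21.25
eef_pos: [0.4669, 0.1841, 0.0648]
tcp_rot: [0.104, 0.995, -0.001, -0.0]
ft_force: [-0.7, -0.1, -3.2]
width: 0.0498
```

```bash
python3 - <<'E'
from m import *
s=read_state();print(s['eef_pos'],s['tcp_rot'],s['ft_force'],s['width'])
t=cap('top')
cv2.imwrite('pics/c9.png',np.hstack([cv2.resize(t['frame'][140:280,140:290],(400,373),interpolation=2),cv2.resize(cap('side')['frame'][100:200,240:347],(400,373),interpolation=2)]))
E
```

```text
[0.46685611 0.18408598 0.0647503 ] [ 1.04087667e-01  9.94567782e-01 -6.99820143e-04 -4.42578854e-04] [-0.69583126 -0.09660197 -3.19104163] 0.04980384113206617
```

View pics/c9.png

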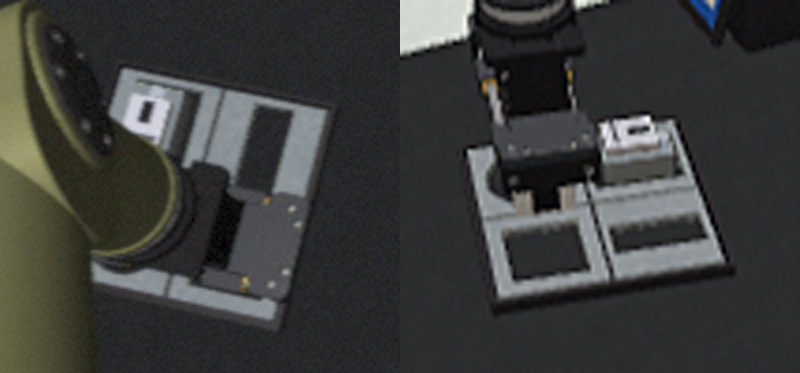

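Emit:
arm_command:
  plan:
    - {"slide":[0,0.01,-0.3],"twist":0,"gripper":0}
    - {"slide":[0,0,-0.4],"twist":0,"gripper":0}
    - {"slide":[0,0,-0.2],"twist":0,"gripper":0}
    - {"slide":[0,0,-0.15],"twist":0,"gripper":0}
    - {"slide":[0,0,-0.08],"twist":0,"gripper":0}
    - {"slide":[0,0,0],"twist":0,"gripper":0}
    - {"slide":[0,0,-0.02],"twist":0,"gripper":0}
    - {"slide":[0,0,0],"twist":0,"gripper":0}

```text
time: 22.35
eef_pos: [0.4675, 0.1854, -0.0033]
tcp_rot: [0.104, 0.995, 0.0, 0.0]
ft_force: [0.3, 0.2, -1.9]
width: 0.0495
```

Emit:
arm_command:
  plan:
    - {"slide":[0,0,-0.02],"twist":0,"gripper":0}
    - {"slide":[0,0,0],"twist":0,"gripper":0}

```text
time: 22.6
eef_pos: [0.4672, 0.1853, -0.0048]
tcp_rot: [0.104, 0.995, 0.0, 0.0]
ft_force: [-0.2, 0.2, -1.5]
width: 0.0499
```

Emit:
arm_command:
  plan:
    - {"slide":[0,0,-0.02],"twist":0,"gripper":0}
    - {"slide":[0,0,0],"twist":0,"gripper":0}

```text
time: 22.85
eef_pos: [0.4671, 0.1852, -0.0061]
tcp_rot: [0.104, 0.995, -0.0, -0.0]
ft_force: [0.5, 0.8, -1.0]
width: 0.0499
```

Emit:
arm_command:
  plan:
    - {"slide":[0,0,-0.02],"twist":0,"gripper":0}
    - {"slide":[0,0,0],"twist":0,"gripper":0}
    - {"slide":[0,0,0],"twist":0,"gripper":0}

```text
time: 23.22
eef_pos: [0.4673, 0.1853, -0.0066]
tcp_rot: [0.104, 0.995, 0.0, -0.0]
ft_force: [-2.2, -1.3, 5.5]
width: 0.05
```

Emit:
arm_command:
  plan:
    - {"slide":[0,0,-0.02],"twist":0,"gripper":0}
    - {"slide":[0,0,0],"twist":0,"gripper":0}
    - {"slide":[0,0,0],"twist":0,"gripper":0}

```text
time: 23.6
eef_pos: [0.4673, 0.1853, -0.0066]
tcp_rot: [0.104, 0.995, 0.0, -0.0]
ft_force: [-5.8, -2.5, 14.9]
width: 0.0497
```

Emit:
arm_command:
  plan:
    - {"slide":[0,0,0.04],"twist":0,"gripper":1}
    - {"slide":[0,0,0],"twist":0,"gripper":1}
    - {"slide":[0,0,0],"twist":0,"gripper":1}
    - {"slide":[0,0,0],"twist":0,"gripper":1}
    - {"slide":[0,0,0.3],"twist":0,"gripper":1}
    - {"slide":[0,0,0.5],"twist":0,"gripper":1}
    - {"slide":[0,0,0.5],"twist":0,"gripper":1}
    - {"slide":[0,0,0.4],"twist":0,"gripper":1}

```text
time: 24.6
eef_pos: [0.4675, 0.1853, 0.0971]
tcp_rot: [0.104, 0.995, 0.0, 0.0]
ft_force: [-0.2, 1.0, -0.1]
width: 0.0868
```

Emit:
arm_command:
  plan:
    - {"slide":[0.1,-0.6,0],"twist":0,"gripper":1}
    - {"slide":[0.2,-0.9,0],"twist":0,"gripper":1}
    - {"slide":[0.2,-0.9,0],"twist":0,"gripper":1}
    - {"slide":[0.2,-0.9,0],"twist":0,"gripper":1}
    - {"slide":[0.2,-0.9,0],"twist":0,"gripper":1}
    - {"slide":[0.2,-0.9,0],"twist":0,"gripper":1}
    - {"slide":[0.2,-0.9,0],"twist":0,"gripper":1}
    - {"slide":[0.2,-0.9,0],"twist":0,"gripper":1}
    - {"slide":[0.2,-0.9,0],"twist":0,"gripper":1}
    - {"slide":[0.2,-0.5,0],"twist":0,"gripper":1}

```text
time: 25.85
eef_pos: [0.5803, -0.3167, 0.0957]
tcp_rot: [0.106, 0.994, -0.001, -0.0]
ft_force: [0.4, 0.1, 0.8]
width: 0.0867
```

Emit:
arm_command:
  plan:
    - {"slide":[0.1,-0.16,0],"twist":0,"gripper":1}
    - {"slide":[0,0,0],"twist":0,"gripper":1}
    - {"slide":[0,0,0],"twist":0,"gripper":1}

```text
time: 26.22
eef_pos: [0.5875, -0.3201, 0.0957]
tcp_rot: [0.103, 0.995, 0.001, -0.0]
ft_force: [0.3, 0.1, -0.6]
width: 0.0871
```

```bash
python3 look.py
```

```text
t 26.225 [ 0.5875 -0.3201  0.0957] jaw 78.1 0.08706816730131345
top [383.9 242.9] 295.25 [ 0.4494 -0.1855  0.03  ] [ 449.8 -185.9] [26.  69.2] 75.9
top [229.9 239.1] 193.09375 [0.4566 0.174  0.03  ] [464.5 179.9] [64.7 65.9] 77.6
top [187.3 227. ] 718.15625 [0.4846 0.2762 0.03  ] [484.8 276.1] [72.7 71.3] 15.7
top [381.  195.1] 446.0 [ 0.5637 -0.1822  0.03  ] [ 564.3 -181.4] [53.6 62.7] 44.8
top [238.3 196.1] 462.1875 [0.56 0.16 0.03] [560.8 160. ] [35.8 81.8] 78.3
top [437.  184.5] 204.4375 [ 0.5906 -0.3177  0.03  ] [ 592.7 -315.9] [41.8 57.4] 52.6
top [201.  191.5] 285.96875 [0.571  0.2505 0.03  ] [580.8 256.1] [61.3 81.2] 78.1
top [428.3 157.6] 105.40625 [ 0.659 -0.301  0.03 ] [ 660.4 -302. ] [31. 48.] 69.6
side [337.4 293.1] 378.0 [ 0.4272 -0.3084  0.03  ] [ 427.3 -307.9] [58.  55.2] 61.7
side [396.  273.1] 93.59375 [ 0.5883 -0.3218  0.03  ] [ 588.2 -321.2] [30.3 30.6] 10.6
side [396.1 273.2] 335.09375 [ 0.5884 -0.3221  0.03  ] [ 588.2 -321.8] [59.5 55.1] 52.8
side [324.2 254.7] 284.4375 [ 0.4473 -0.1936  0.03  ] [ 448.3 -192.8] [40.1 68.9] 75.9
side [360.1 236.3] 390.65625 [ 0.5627 -0.1813  0.03  ] [ 564.  -179.9] [88.8 51.1] 57.4
side [392.2 225.3] 164.65625 [ 0.6632 -0.1863  0.03  ] [ 659.5 -191.1] [158.3  22.7] 74.1
side [308.3 162.2] 160.75 [0.5575 0.1494 0.03  ] [558.4 149.4] [34. 83.] 77.3
side [273.3 147.2] 201.46875 [0.4817 0.2661 0.03  ] [482.2 268.3] [64.3 72.8] 86.5
```

Emit:
arm_command:
  plan:
    - {"slide":[0.01,-0.03,-0.4],"twist":0,"gripper":1}
    - {"slide":[0,0,-0.5],"twist":0,"gripper":1}
    - {"slide":[0,0,-0.4],"twist":0,"gripper":1}
    - {"slide":[0,0,-0.35],"twist":0,"gripper":1}
    - {"slide":[0,0,-0.24],"twist":0,"gripper":1}
    - {"slide":[0,0,0],"twist":0,"gripper":1}
    - {"slide":[0,0,0],"twist":0,"gripper":1}
  force: 15

```text
time: 27.2
eef_pos: [0.5884, -0.3246, -0.0165]
tcp_rot: [0.104, 0.995, -0.0, 0.001]
ft_force: [0.1, -0.3, -0.3]
width: 0.0869
```

Emit:
arm_command:
  plan:
    - {"slide":[0,0,0],"twist":0,"gripper":0}
    - {"slide":[0,0,0],"twist":0,"gripper":0}
    - {"slide":[0,0,0],"twist":0,"gripper":0}
    - {"slide":[0,0,0],"twist":0,"gripper":0}
    - {"slide":[0,0,0],"twist":0,"gripper":0}
    - {"slide":[0,0,0],"twist":0,"gripper":0}
    - {"slide":[0,0,0],"twist":0,"gripper":0}

```text
time: 28.08
eef_pos: [0.588, -0.3239, -0.0173]
tcp_rot: [0.104, 0.995, 0.0, 0.0]
ft_force: [0.7, 0.9, 1.7]
width: 0.0555
```

Emit:
arm_command:
  plan:
    - {"slide":[0,0,0.3],"twist":0,"gripper":0}
    - {"slide":[0,0,0.6],"twist":0,"gripper":0}
    - {"slide":[0,0,0.6],"twist":0,"gripper":0}
    - {"slide":[0,0,0.2],"twist":0,"gripper":0}
    - {"slide":[0,0,0],"twist":0,"gripper":0}

```text
time: 28.7
eef_pos: [0.5881, -0.3245, 0.0854]
tcp_rot: [0.104, 0.995, -0.0, 0.001]
ft_force: [0.0, 0.2, -1.5]
width: 0.055
```

Emit:
arm_command:
  plan:
    - {"slide":[-0.1,0.6,0],"twist":0,"gripper":0}
    - {"slide":[-0.15,0.9,0],"twist":0,"gripper":0}
    - {"slide":[-0.15,0.9,0],"twist":0,"gripper":0}
    - {"slide":[-0.15,0.9,0],"twist":0,"gripper":0}
    - {"slide":[-0.15,0.9,0],"twist":0,"gripper":0}
    - {"slide":[-0.15,0.9,0],"twist":0,"gripper":0}
    - {"slide":[-0.15,0.9,0],"twist":0,"gripper":0}
    - {"slide":[-0.15,0.9,0],"twist":0,"gripper":0}
    - {"slide":[-0.15,0.9,0],"twist":0,"gripper":0}
    - {"slide":[-0.15,0.9,0],"twist":0,"gripper":0}

```text
time: 29.95
eef_pos: [0.4991, 0.1991, 0.0829]
tcp_rot: [0.104, 0.995, -0.001, -0.001]
ft_force: [0.2, -0.1, -1.3]
width: 0.0554
```

Emit:
arm_command:
  plan:
    - {"slide":[-0.15,0.8,0],"twist":0,"gripper":0}
    - {"slide":[-0.07,0.6,0],"twist":0,"gripper":0}
    - {"slide":[0,0,0],"twist":0,"gripper":0}
    - {"slide":[0,0,0],"twist":0,"gripper":0}
    - {"slide":[0,0,0],"twist":0,"gripper":0}

```text
time: 30.58
eef_pos: [0.4878, 0.28, 0.084]
tcp_rot: [0.106, 0.994, -0.001, -0.0]
ft_force: [0.0, 0.1, -0.6]
width: 0.055
```

Emit:
arm_command:
  plan:
    - {"slide":[0,0.03,-0.4],"twist":0,"gripper":0}
    - {"slide":[0,0,-0.4],"twist":0,"gripper":0}
    - {"slide":[0,0,-0.3],"twist":0,"gripper":0}
    - {"slide":[0,0,-0.25],"twist":0,"gripper":0}
    - {"slide":[0,0,-0.12],"twist":0,"gripper":0}
    - {"slide":[0,0,-0.05],"twist":0,"gripper":0}
    - {"slide":[0,0,0],"twist":0,"gripper":0}
    - {"slide":[0,0,0],"twist":0,"gripper":0}

```text
time: 31.58
eef_pos: [0.4881, 0.284, -0.006]
tcp_rot: [0.104, 0.995, 0.0, 0.0]
ft_force: [-0.5, -0.4, -0.4]
width: 0.0552
```

Emit:
arm_command:
  plan:
    - {"slide":[0,0,-0.02],"twist":0,"gripper":0}
    - {"slide":[0,0,0],"twist":0,"gripper":0}
    - {"slide":[0,0,0],"twist":0,"gripper":0}

```text
time: 31.95
eef_pos: [0.4877, 0.2837, -0.0077]
tcp_rot: [0.104, 0.995, 0.0, 0.0]
ft_force: [-1.0, 0.6, -0.4]
width: 0.0551
```

Emit:
arm_command:
  plan:
    - {"slide":[0,0,-0.02],"twist":0,"gripper":0}
    - {"slide":[0,0,0],"twist":0,"gripper":0}
    - {"slide":[0,0,0],"twist":0,"gripper":0}

```text
time: 32.33
eef_pos: [0.4876, 0.2836, -0.0091]
tcp_rot: [0.104, 0.995, -0.0, -0.0]
ft_force: [0.4, 0.6, -0.5]
width: 0.0553
```

Emit:
arm_command:
  plan:
    - {"slide":[0,0,-0.02],"twist":0,"gripper":0}
    - {"slide":[0,0,0],"twist":0,"gripper":0}
    - {"slide":[0,0,0],"twist":0,"gripper":0}

```text
time: 32.7
eef_pos: [0.4876, 0.2837, -0.0102]
tcp_rot: [0.104, 0.995, 0.0, 0.0]
ft_force: [-0.5, -0.2, -0.7]
width: 0.0551
```

Emit:
arm_command:
  plan:
    - {"slide":[0,0,-0.02],"twist":0,"gripper":0}
    - {"slide":[0,0,0],"twist":0,"gripper":0}
    - {"slide":[0,0,0],"twist":0,"gripper":0}

```text
time: 33.08
eef_pos: [0.4877, 0.2837, -0.0113]
tcp_rot: [0.104, 0.995, 0.0, 0.0]
ft_force: [-0.4, -0.6, 0.4]
width: 0.0555
```

Emit:
arm_command:
  plan:
    - {"slide":[0,0,-0.015],"twist":0,"gripper":0}
    - {"slide":[0,0,0],"twist":0,"gripper":0}
    - {"slide":[0,0,0],"twist":0,"gripper":0}

```text
time: 33.45
eef_pos: [0.4877, 0.2837, -0.0114]
tcp_rot: [0.105, 0.995, 0.0, -0.0]
ft_force: [-2.6, -1.7, 6.9]
width: 0.0555
```

Emit:
arm_command:
  plan:
    - {"slide":[0,0,0.02],"twist":0,"gripper":1}
    - {"slide":[0,0,0],"twist":0,"gripper":1}
    - {"slide":[0,0,0],"twist":0,"gripper":1}
    - {"slide":[0,0,0],"twist":0,"gripper":1}
    - {"slide":[0,0,0.3],"twist":0,"gripper":1}
    - {"slide":[0,0,0.5],"twist":0,"gripper":1}
    - {"slide":[0,0,0.5],"twist":0,"gripper":1}
    - {"slide":[0,0,0.5],"twist":0,"gripper":1}

```text
time: 34.45
eef_pos: [0.4878, 0.2844, 0.0993]
tcp_rot: [0.104, 0.995, 0.001, 0.0]
ft_force: [-0.9, 0.1, -0.1]
width: 0.0867
```

Emit:
arm_command:
  plan:
    - {"slide":[0,-0.5,0],"twist":-0.1,"gripper":1}
    - {"slide":[-0.08,-0.9,0],"twist":-0.1,"gripper":1}
    - {"slide":[-0.08,-0.9,0],"twist":0,"gripper":1}
    - {"slide":[-0.08,-0.9,0],"twist":0,"gripper":1}
    - {"slide":[-0.08,-0.9,0],"twist":0,"gripper":1}
    - {"slide":[-0.08,-0.9,0],"twist":0,"gripper":1}
    - {"slide":[-0.08,-0.9,0],"twist":0,"gripper":1}
    - {"slide":[-0.08,-0.9,0],"twist":0,"gripper":1}
    - {"slide":[-0.06,-0.7,0],"twist":0,"gripper":1}
    - {"slide":[0,-0.35,0],"twist":0,"gripper":1}

```text
time: 35.7
eef_pos: [0.4483, -0.1907, 0.0968]
tcp_rot: [0.124, 0.992, 0.0, -0.0]
ft_force: [0.2, 1.5, -0.6]
width: 0.0871
```

Emit:
arm_command:
  plan:
    - {"slide":[0,0,0],"twist":0,"gripper":1}
    - {"slide":[0,0,0],"twist":0,"gripper":1}

```text
time: 35.95
eef_pos: [0.4499, -0.1863, 0.0965]
tcp_rot: [0.122, 0.993, 0.001, -0.0]
ft_force: [-0.1, -0.1, -0.9]
width: 0.087
```

```bash
python3 - <<'E'
from h import *
s=read_state();print(s['eef_pos'],s['tcp_rot'])
t=cap('top');a=t['frame'][150:270,155:265]
b=cap('side')['frame'][120:270,240:390]
cv2.imwrite('pics/c10.png',np.hstack([cv2.resize(a,(400,436),interpolation=2),cv2.resize(b,(400,436),interpolation=2)]))
E
```

```text
[ 0.44992323 -0.18630281  0.09654147] [ 1.21595875e-01  9.92579455e-01  5.64294133e-04 -3.87641704e-04]
```

View pics/c10.png

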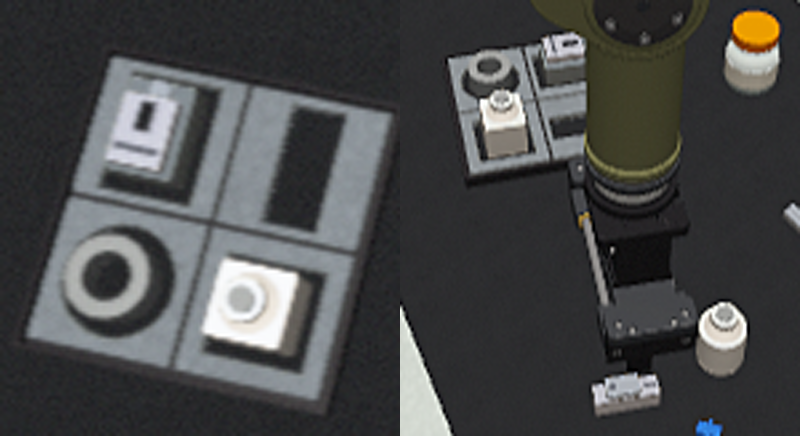

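Emit:
arm_command:
  plan:
    - {"slide":[0.01,-0.01,-0.4],"twist":0,"gripper":1}
    - {"slide":[0,0,-0.5],"twist":0,"gripper":1}
    - {"slide":[0,0,-0.4],"twist":0,"gripper":1}
    - {"slide":[0,0,-0.35],"twist":0,"gripper":1}
    - {"slide":[0,0,-0.25],"twist":0,"gripper":1}
    - {"slide":[0,0,0],"twist":0,"gripper":1}
    - {"slide":[0,0,0],"twist":0,"gripper":1}
  force: 15

```text
time: 36.92
eef_pos: [0.4517, -0.188, -0.0165]
tcp_rot: [0.122, 0.993, 0.0, 0.001]
ft_force: [-0.1, 0.4, -0.1]
width: 0.0871
```

Emit:
arm_command:
  plan:
    - {"slide":[0,0,0],"twist":0,"gripper":0}
    - {"slide":[0,0,0],"twist":0,"gripper":0}
    - {"slide":[0,0,0],"twist":0,"gripper":0}
    - {"slide":[0,0,0],"twist":0,"gripper":0}
    - {"slide":[0,0,0],"twist":0,"gripper":0}
    - {"slide":[0,0,0],"twist":0,"gripper":0}
    - {"slide":[0,0,0],"twist":0,"gripper":0}
    - {"slide":[0,0,0],"twist":0,"gripper":0}
    - {"slide":[0,0,0],"twist":0,"gripper":0}
    - {"slide":[0,0,0],"twist":0,"gripper":0}

```text
time: 38.17
eef_pos: [0.451, -0.1878, -0.0171]
tcp_rot: [0.122, 0.993, 0.0, 0.0]
ft_force: [-0.1, 0.0, 0.2]
width: 0.0201
```

Emit:
arm_command:
  plan:
    - {"slide":[0,0,0],"twist":0,"gripper":0}
    - {"slide":[0,0,0.3],"twist":0,"gripper":0}
    - {"slide":[0,0,0.5],"twist":0,"gripper":0}
    - {"slide":[0,0,0.6],"twist":0,"gripper":0}
    - {"slide":[0,0,0.2],"twist":0,"gripper":0}
    - {"slide":[0,0,0],"twist":0,"gripper":0}

```text
time: 38.92
eef_pos: [0.4517, -0.1879, 0.0797]
tcp_rot: [0.122, 0.993, 0.0, 0.001]
ft_force: [0.9, -0.1, -1.9]
width: 0.0199
```

Emit:
arm_command:
  plan:
    - {"slide":[0.2,0.5,0],"twist":0.1,"gripper":0}
    - {"slide":[0.25,0.8,0],"twist":0.1,"gripper":0}
    - {"slide":[0.25,0.8,0],"twist":0,"gripper":0}
    - {"slide":[0.25,0.8,0],"twist":0,"gripper":0}
    - {"slide":[0.25,0.8,0],"twist":0,"gripper":0}
    - {"slide":[0.25,0.8,0],"twist":0,"gripper":0}
    - {"slide":[0.25,0.8,0],"twist":0,"gripper":0}
    - {"slide":[0.2,0.57,0],"twist":0,"gripper":0}
    - {"slide":[0,0,0],"twist":0,"gripper":0}
    - {"slide":[0,0,0],"twist":0,"gripper":0}

```text
time: 40.17
eef_pos: [0.564, 0.1628, 0.0773]
tcp_rot: [0.105, 0.994, -0.001, -0.001]
ft_force: [0.2, 0.6, -0.1]
width: 0.0201
```

```bash
python3 - <<'E'
from h import *
s=read_state();print(s['eef_pos'],s['tcp_rot'],s['width'])
b=cap('side')['frame'][90:200,240:360]
cv2.imwrite('pics/c11.png',cv2.resize(b,(600,550),interpolation=2))
E
```

```text
[0.56401336 0.16284713 0.07729208] [ 0.10474386  0.99449786 -0.0012171  -0.00111993] 0.02010208100663584
```

View pics/c11.png

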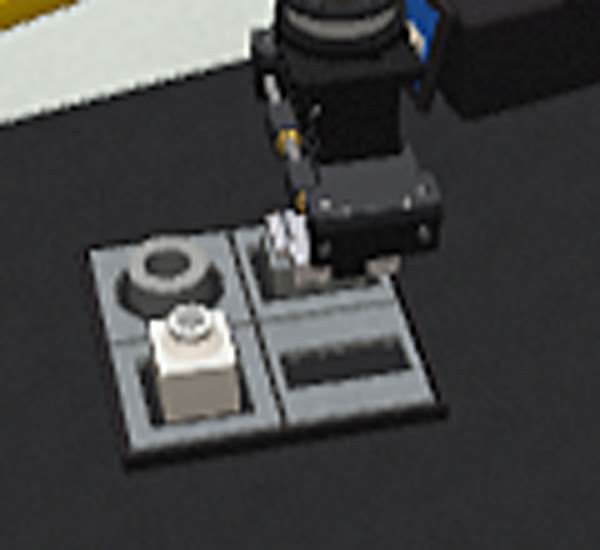

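Holder is held level above its pocket; the other three sit flat. Lowering now to just above the expected contact (eef z ≈ -0.011).

Emit:
arm_command:
  plan:
    - {"slide":[0,0.01,-0.4],"twist":0,"gripper":0}
    - {"slide":[0,0,-0.4],"twist":0,"gripper":0}
    - {"slide":[0,0,-0.3],"twist":0,"gripper":0}
    - {"slide":[0,0,-0.17],"twist":0,"gripper":0}
    - {"slide":[0,0,-0.1],"twist":0,"gripper":0}
    - {"slide":[0,0,-0.05],"twist":0,"gripper":0}
    - {"slide":[0,0,0],"twist":0,"gripper":0}
    - {"slide":[0,0,0],"twist":0,"gripper":0}

```text
time: 41.22
eef_pos: [0.5654, 0.1651, -0.0058]
tcp_rot: [0.104, 0.995, 0.0, 0.0]
ft_force: [-0.6, -0.5, -1.4]
width: 0.0197
```

Emit:
arm_command:
  plan:
    - {"slide":[0,0,-0.02],"twist":0,"gripper":0}
    - {"slide":[0,0,0],"twist":0,"gripper":0}
    - {"slide":[0,0,0],"twist":0,"gripper":0}

```text
time: 41.6
eef_pos: [0.565, 0.1649, -0.0075]
tcp_rot: [0.104, 0.995, 0.0, 0.0]
ft_force: [0.4, -0.3, 0.3]
width: 0.0202
```

Emit:
arm_command:
  plan:
    - {"slide":[0,0,-0.04],"twist":0,"gripper":0}
    - {"slide":[0,0,0],"twist":0,"gripper":0}
    - {"slide":[0,0,0],"twist":0,"gripper":0}

```text
time: 41.98
eef_pos: [0.565, 0.1648, -0.01]
tcp_rot: [0.104, 0.995, -0.0, -0.0]
ft_force: [-0.0, -0.3, -0.7]
width: 0.02
```

Emit:
arm_command:
  plan:
    - {"slide":[0,0,-0.02],"twist":0,"gripper":0}
    - {"slide":[0,0,0],"twist":0,"gripper":0}
    - {"slide":[0,0,0],"twist":0,"gripper":0}

```text
time: 42.35
eef_pos: [0.5651, 0.1649, -0.0111]
tcp_rot: [0.104, 0.995, 0.0, 0.0]
ft_force: [0.5, -0.2, -0.4]
width: 0.02
```

Emit:
arm_command:
  plan:
    - {"slide":[0,0,-0.015],"twist":0,"gripper":0}
    - {"slide":[0,0,0],"twist":0,"gripper":0}
    - {"slide":[0,0,0],"twist":0,"gripper":0}

```text
time: 42.72
eef_pos: [0.5651, 0.1649, -0.0111]
tcp_rot: [0.104, 0.995, 0.0, -0.0]
ft_force: [-3.3, -0.2, 6.6]
width: 0.0199
```

Contact. Release, lift, move clear.

Emit:
arm_command:
  plan:
    - {"slide":[0,0,0.015],"twist":0,"gripper":1}
    - {"slide":[0,0,0],"twist":0,"gripper":1}
    - {"slide":[0,0,0],"twist":0,"gripper":1}
    - {"slide":[0,0,0.3],"twist":0,"gripper":1}
    - {"slide":[0,0,0.5],"twist":0,"gripper":1}
    - {"slide":[0,0,0.6],"twist":0,"gripper":1}
    - {"slide":[0,0,0.7],"twist":0,"gripper":1}
    - {"slide":[0,0,0.5],"twist":0,"gripper":1}

```text
time: 43.72
eef_pos: [0.5659, 0.1648, 0.1484]
tcp_rot: [0.105, 0.995, 0.001, 0.001]
ft_force: [0.1, 0.9, -0.2]
width: 0.0836
```

Emit:
arm_command:
  plan:
    - {"slide":[-0.1,-0.8,0],"twist":0,"gripper":1}
    - {"slide":[-0.1,-0.8,0],"twist":0,"gripper":1}
    - {"slide":[-0.1,-0.8,0],"twist":0,"gripper":1}
    - {"slide":[-0.1,-0.8,0],"twist":0,"gripper":1}
    - {"slide":[-0.1,-0.8,0],"twist":0,"gripper":1}
    - {"slide":[-0.1,-0.8,0],"twist":0,"gripper":1}
    - {"slide":[-0.1,-0.8,0],"twist":0,"gripper":1}
    - {"slide":[0,0,0],"twist":0,"gripper":1}
    - {"slide":[0,0,0],"twist":0,"gripper":1}

```text
time: 44.85
eef_pos: [0.5233, -0.1706, 0.1456]
tcp_rot: [0.105, 0.995, 0.001, 0.0]
ft_force: [0.4, -0.2, -0.4]
width: 0.0867
```

```bash
python3 - <<'E'
from h import *
s=read_state();print(s['time'],s['eef_pos'],s['ft_force'])
t=cap('top');d=cap('side');a=t['frame'][150:270,155:275];b=d['frame'][115:195,245:340]
cv2.imwrite('pics/c12.png',np.hstack([cv2.resize(a,(400,400),interpolation=2),cv2.resize(b,(400,400),interpolation=2)]))
# expected outline of the body tops if flat at pocket centre (deg 78 frame), mean brightness check by corner overlay
e=np.array([np.cos(np.radians(-12)),np.sin(np.radians(-12))]);n=np.array([-e[1],e[0]])
o=a.copy();o=cv2.resize(t['frame'],None,fx=4,fy=4,interpolation=2)
for (x,y,l,w,z) in((.5858,.2629,66,46,.038),(.4673,.1853,50,50,.054),(.5651,.1649,66,20,.028)):
    P=[np.r_[np.array([x,y])+sx*l/2e3*e+sy*w/2e3*n,z] for sx,sy in((1,1),(1,-1),(-1,-1),(-1,1))]
    cv2.polylines(o,[((proj(t,P)+.5)*4).astype(int)],True,(0,0,255),1)
c=((proj(t,[.4877,.2837,.036])[0]+.5)*4).astype(int);cv2.circle(o,tuple(int(v) for v in c),int(28e-3*t['fx']/.84*4),(0,0,255),1)
cv2.imwrite('pics/c13.png',o[600:1080,620:1100])
E
python3 look.py | grep -E "top \[(43|38)|side \[(33|36)"
```

```text
44.85 [ 0.52331688 -0.17059428  0.14563066] [ 0.37181375 -0.22537435 -0.41896941]
side [337.4 293.1] 378.28125 [ 0.4272 -0.3084  0.03  ] [ 427.4 -307.9] [58.  55.2] 61.7
side [360.1 236.3] 390.59375 [ 0.5627 -0.1813  0.03  ] [ 564.  -179.9] [88.8 51.1] 57.4
side [336.5 175. ] 132.59375 [0.6133 0.0588 0.03  ] [610.3  54.7] [171.9  21. ] 75.4
```

View pics/c12.png

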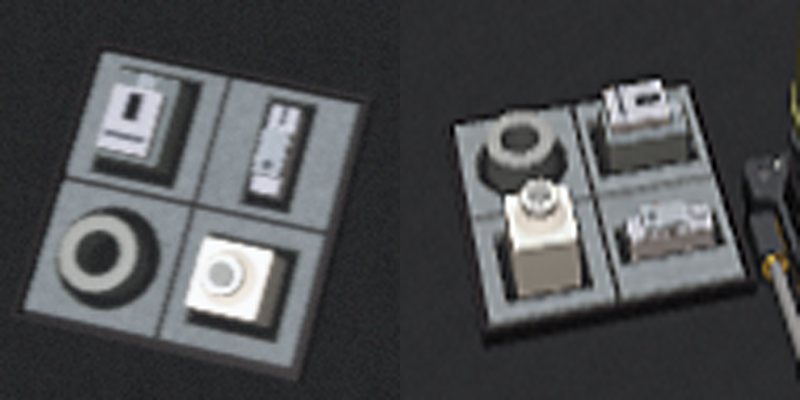

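View pics/c13.png

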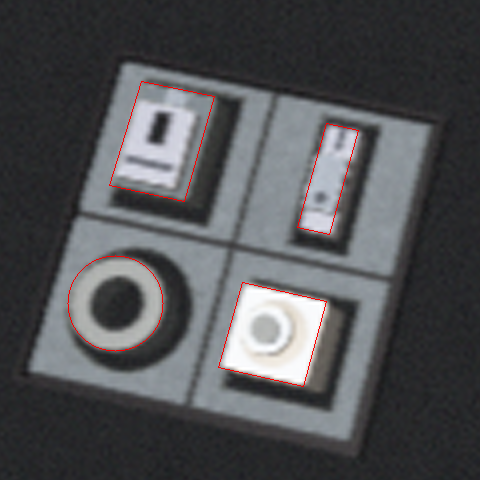

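```bash
python3 -c "
from cell import ctrl
print(ctrl.job_done())"
```

```text
the job is handed in; nothing more can be done
None
```

I packed the cleaver, dispenser, reel and holder in that order, each in its own pocket, lowering each one until it touched the floor before opening the gripper. I handed the job in at about 45 s, with the gripper open and clear of everything.

**Last checks**
- **Placement:** the outlines expected for parts lying flat on the pocket floors matched the final top picture for all four. The side picture also shows them upright inside their recesses.
- **Contact:** the force at each touchdown was between 7 and 15 N.
- **Look-alikes:** in the final side view, the round bottle and the tin were within 0.1 pixel of where they started. The final check didn't pick either up in the top view, and the arm was standing over that area.

**What disagreed:** the real finger ends sit about 30 mm above the reported TCP.
- My first cleaver grasp closed above the body and came up empty. On the second try the fingers gripped only the cover, so I opened and went lower. The cleaver had not moved after the first try.
- I measured the offset from the images and used it for every later grasp. The contact heights then agreed to within about 1 mm.

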